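Coast check of a bicycle wheel and its clip-on light

TASK

Set the bicycle wheel on the axle stand turning counter-clockwise (seen from above) at about a third of a turn per second, never more than half a turn per second, for instance by pushing its orange clip-on light from behind. Then let go and, without touching the wheel again, ride along with the gripper pointing down straight above the orange light (tool centre within 1.5 cm sideways, fingertips roughly 2 to 5 cm above the light) so that the wrist camera can watch it, from within two or three seconds of letting go, while the wheel still turns briskly, until it has coasted to a stop by itself. Finish hovering there over the resting light, handle the wheel gently, and leave the other things on the bench alone.

Things in the scene. Friction and masses are not known exactly. Their poses are not given: they have to be found in the camera images.
- light_top (a point): centre of the flat top of the orange light clipped to the spokes, 115 mm above the bench, 100 mm from the wheel's axis. The light is a box 50 mm long along its travel, 30 mm wide radially; its upright sides reach from 80 to 115 mm above the bench. Closed fingertips 95 to 100 mm above the bench clear spokes and tyre. x axis: radially outward, y: counter-clockwise travel, z up
- hub_top (a point): top end of the wheel's axle, on its vertical axis of turning, 102 mm above the bench (axle stub 18 mm in diameter; hub 48 mm in diameter, its top 90 mm above the bench)
- wheel (a joint): angle of the wheel (rad) about the vertical axis, growing counter-clockwise seen from above; not wrapped, no stops, starts anywhere, at rest. Wheel with light: nominally 0.8 kg, moment of inertia 0.018 kg m2 (varies from -15 to +35 percent); bearing drag 0.0007 N m s/rad plus 0.0018 N m: pushed to 2 rad/s it coasts for about 12 to 20 s
- stand: fixed steel axle stand (origin on the bench, below the wheel's axis; base 130 mm in diameter) carrying a child's 14-inch bicycle wheel lying flat: black tyre of 350 mm outer diameter, 48 to 92 mm above the bench; thin spokes 70 mm above the bench (76 mm at the hub); rim inner radius 122 mm
- oil: bystander, leave alone: yellow plastic oil bottle, 52 mm diameter, 150 mm tall
- paint: bystander, leave alone: small paint can, 80 mm diameter, 100 mm tall
- tray: bystander, leave alone: blue parts tray, 140 x 200 x 35 mm
- wrench: bystander, leave alone: wrench lying flat
- driver: bystander, leave alone: screwdriver lying flat
- mug: bystander, leave alone: blue mug, 80 mm diameter, 90 mm tall
- sprocket: bystander, leave alone: dark steel sprocket ring lying flat, 90 mm diameter, 8 mm thick

How it is judged:
By the outcome, as a careful person would: the job done as asked, in the order asked, and still so for the second after the job is handed in, with the robot touching nothing.
It also fails if it takes over 72 s, if anything falls off the work surface, if the arm or the gripper's body presses on something with over 40 N, if the wrist force passes 120 N, or if a joint passes its speed limit or range.

ROBOT

A 7-joint arm with a two-finger parallel gripper is mounted at the origin on the work surface. World frame = base frame: x ahead of the robot, y to its left, z up, the work surface at z = 0. Lengths are in m, angles in rad, forces in N, time in s.
With the tool pointing down it reaches from about 0.4 to 0.85 m from the base axis. Payload 10.4 kg.
Tool frame: the origin (TCP) lies between the finger pads, 19 mm behind the fingertips; this is the grasp point; z points along the fingers, y is the line along which they close (so a half turn about z gives the same grasp; the last joint's range is limited). The gripper opens to 85 mm and grips with 20 to 120 N. Pads are 22 mm wide; open, the fingers measure 114 mm over their backs; the gripper's body (76 mm by 85 mm) begins 54 mm behind the grasp point. The pads swing forward as they close: fully open they stand 13 mm farther back than shut.
Start: joints at [1.181, 0.332, -0.065, 1.46, 0.022, 1.35, -0.088], TCP at [0.224, -0.583, 0.25] pointing down, gripper open.
Joint ranges: [-2.6, 2.6], [-0.5, 2.12], [-1.47, 1.34], [0.16, 2.42], [-1.27, 4.41], [0.06, 2.06], [-2.6, 2.6]. Speed limits (rad/s): [2.22, 2.22, 2.79, 2.79, 3.14, 3.14, 3.14].

INTERFACE

Orientations are given as a unit quaternion [x, y, z, w].
In Python, from workcell import manip gives the robot as it stands. The module is installed in compiled form; this text tells all that it offers.
- The arm moves only by the tool step_arm, never from a script. Its argument "moves" is a list of rows, each a list of 7 numbers: the closure, from 0 (fully open) to 1 (shut), then the shift along the world's x, y, z in mm, then the turn, a rotation vector about the world's x, y, z in rad. In form: [[grip, tx, ty, tz, ax, ay, az], ...]. A call has 1 to 10 rows; each row is the pose to reach, as a shift and turn from the pose commanded when the call began; what a row does not reach only later rows make up. A row lasts 1/10 s, in which the tool goes at most 50 mm and 8.59 degrees, less where a joint would pass 70% of its speed; a pose out of reach is approached as far as the arm can. A call with a gripper value outside its range is refused whole. The fingers move at their own pace and stop on an object; "grip_force" is the grip in N (left out, the last holds). Time passes only in rows, so rows that repeat a pose let the fingers close. It gives the time, the measured TCP pose, the force, the opening and the grip force at its end, in the units of the state.
- manip.get_obs(): the state, without advancing time (a new reading comes with each control period).
- manip.camera(name): name is "side" or "top" or "wrist"; returns a dict with "image" (400x640x3 uint8, blue, green, red), "K" (3x3 intrinsics, pixels), "dist_coeffs" ([k1, k2, p1, p2, k3] as OpenCV has them; the pictures are not rectified), "rvec" (rotation vector, rad) and "tvec" (3), from world to camera coordinates, as OpenCV has them; the wrist camera has in their place "mount" (4x4, takes a point from camera to tool coordinates, whose origin is the TCP and whose axes are the flange's). Camera axes: x right, y down, z forward; pixel columns grow to the right and rows downward; lengths in m; the calibration is good to about 2 mm. A picture is of the moment at which its call begins: read the wrist's pose just before it. There is no depth.
- manip.hand_in(): hands the job in; it is judged then, once.
The state is a dict: "clock": time; "joint_pos": joint angles; "joint_velocities": joint speeds; "tau": joint torques, N m; "position": TCP position; "ee_rot": TCP orientation; "ft_force": force on the tool from outside, world axes, zero at the start; "torque": the same for the moment, N m; "grip_width": opening from 0.0 (shut) to 1.0 (fully open); "grasp_force": force on a finger pad.
Only numpy, scipy, OpenCV 4.12 (cv2) and the standard library are available. Lean on these libraries where they do the work, as an engineer would, in place of code of your own. Each camera call takes 0.05 s, during which the arm holds its last target. There are 200 camera calls.

## Working session

There is one attempt and no reset: what is moved stays moved. The work goes in short steps, Python scripts to look and compute and a tool call to move; the robot and the scene stay as the last step left them, time stands still between calls to the robot, and variables do not carry over. Pictures are saved under pics/ and viewed, at most 10 in all, crops included, and the job is handed in when it is done.

Besides the shell and the picture viewer there is one more tool, called after "Call:" in YAML: its name, and indented under it one key for each argument. step_arm: Moves the arm, as the interface text tells. Its arguments: {"type":"object","properties":{"moves":{"type":"array","items":{"type":"array","items":{"type":"number"}}},"grip_force":{"type":"number"}},"required":["moves"]}

```bash
mkdir -p pics; cat > h.py <<'E'
import numpy as np, cv2
from workcell import manip
from scipy.spatial.transform import Rotation as R
def ray(c,uv,z,obs=None):
    """pixels -> world points on plane z"""
    p=cv2.undistortPoints(np.float64(uv).reshape(-1,1,2),c["K"],np.float64(c["dist_coeffs"])).reshape(-1,2)
    d=np.c_[p,np.ones(len(p))]
    if obs is None:
        Rm=cv2.Rodrigues(np.float64(c["rvec"]))[0]; o=-Rm.T@np.float64(c["tvec"]).ravel(); d=d@Rm
    else:
        T=np.eye(4);T[:3,:3]=R.from_quat(obs["ee_rot"]).as_matrix();T[:3,3]=obs["position"]
        T=T@np.array(c["mount"]); o=T[:3,3]; d=d@T[:3,:3].T
    return o+d*((z-o[2])/d[:,2])[:,None]
def orange(im):
    h=cv2.cvtColor(im,cv2.COLOR_BGR2HSV)
    m=cv2.inRange(h,(5,150,110),(19,255,255))
    n,l,s,ce=cv2.connectedComponentsWithStats(m)
    return m,sorted([(int(s[i,4]),ce[i].round(1).tolist(),s[i,:4].tolist()) for i in range(1,n)],reverse=True)[:4]
E
python3 - <<'E'
from h import *
o=manip.get_obs();print(o)
for n in("top","side"):
    c=manip.camera(n);cv2.imwrite(f"pics/{n}0.png",c["image"]);m,l=orange(c["image"]);print(n,l)
    Rm=cv2.Rodrigues(np.float64(c["rvec"]))[0];print(-Rm.T@np.float64(c["tvec"]).ravel(),ray(c,[x[1] for x in l],.115) if l else 0)
E
```

```text
{'clock': 0.0, 'joint_pos': array([ 1.18143377,  0.33287978, -0.06467584,  1.46092365,  0.0216075 ,
        1.34988795, -0.08853775]), 'joint_velocities': array([-0.00097523,  0.00240612, -0.00133491, -0.00138135,  0.00120823,
        0.00026734,  0.00027689]), 'tau': array([ 3.99683086e-05, -6.25453591e+01,  4.88818204e-02, -3.91607344e+01,
        1.61883520e-02,  9.90855420e-03,  4.28778753e-05]), 'position': array([ 0.22398228, -0.58312567,  0.24921935]), 'ee_rot': array([ 9.83235973e-01,  1.82336305e-01, -1.66631611e-04, -6.81520456e-04]), 'ft_force': array([-0.09434591,  0.00715518,  0.17287512]), 'torque': array([-0.01675845,  0.03053302, -0.02953266]), 'grasp_force': 0.0, 'grip_width': 1.0040262365153738}
top [(4, [317.5, 207.0], [316, 206, 4, 3]), (3, [311.0, 203.3], [310, 203, 3, 2]), (2, [630.0, 240.5], [630, 240, 1, 2]), (2, [629.5, 195.0], [629, 195, 2, 1])]
[0.32847419 0.00281029 1.20380665] [[ 0.48064282  0.01051263  0.115     ]
 [ 0.49127798  0.03029004  0.115     ]
 [ 0.40804192 -0.90232078  0.115     ]
 [ 0.54297848 -0.91552844  0.115     ]]
side [(147, [334.3, 203.0], [325, 196, 19, 17]), (24, [174.5, 217.5], [163, 213, 23, 10]), (3, [598.0, 175.0], [597, 175, 3, 1]), (2, [601.5, 176.0], [601, 176, 2, 1])]
[0.15139609 0.77066178 0.87247108] [[ 0.46623927  0.02940565  0.115     ]
 [ 0.84847307  0.26448688  0.115     ]
 [-0.22638274 -0.417858    0.115     ]
 [-0.2359047  -0.41677255  0.115     ]]
```

View pics/top0.png

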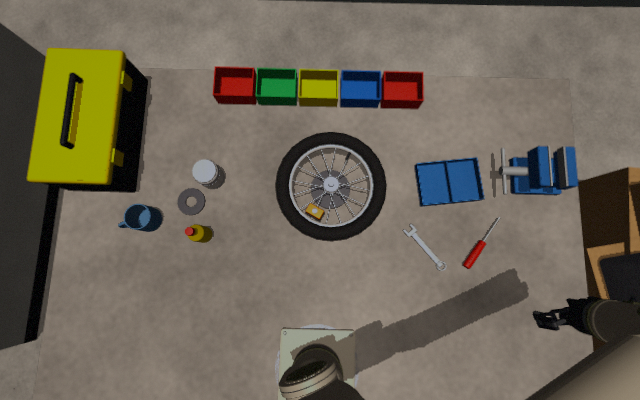

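View pics/side0.png

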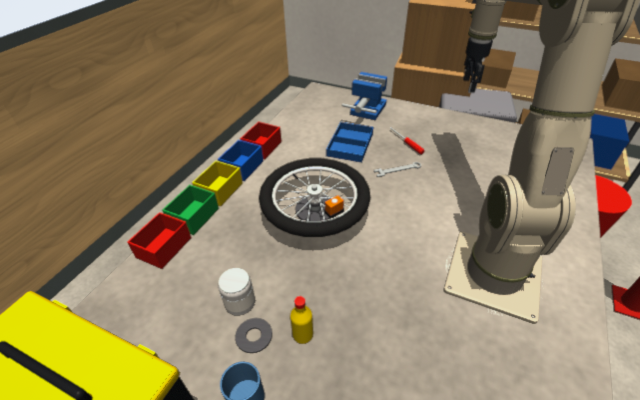

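The top view shows the light at about (315,212) and the hub at about (331,185). The side view shows the light at (334,205). Next I'll measure both.

```bash
cat >> h.py <<'E'
def lighttop(c,roi=None):
    h=cv2.cvtColor(c["image"],cv2.COLOR_BGR2HSV)
    m=cv2.inRange(h,(8,130,80),(28,255,255))
    if roi is not None:
        k=np.zeros_like(m);x0,y0,x1,y1=roi;k[y0:y1,x0:x1]=255;m&=k
    cs=cv2.findContours(m,cv2.RETR_EXTERNAL,cv2.CHAIN_APPROX_NONE)[0]
    return max(cs,key=cv2.contourArea) if cs else None
E
python3 - <<'E'
from h import *
for n,roi,hub in(("top",(275,130,386,242),(331,184.5)),("side",(258,155,372,240),(314.5,188))):
    c=manip.camera(n);k=lighttop(c,roi);r=cv2.minAreaRect(k);print(n,cv2.contourArea(k),r)
    print(ray(c,[r[0]],.115), 'corners',ray(c,cv2.boxPoints(r),.115)[:,:2].round(3).tolist())
    print('hub px',ray(c,[hub],.102))
    g=cv2.cvtColor(c["image"],cv2.COLOR_BGR2GRAY);x0,y0,x1,y1=roi
    m=np.zeros_like(g);m[y0-3:y1+3,x0-3:x1+3]=(g[y0-3:y1+3,x0-3:x1+3]<45)*255
    q=max(cv2.findContours(m,0,1)[0],key=cv2.contourArea);e=cv2.fitEllipse(cv2.convexHull(q))
    print('tyre',e,ray(c,[e[0]],.07),ray(c,[e[0]],.092))
c=manip.camera("top");cv2.imwrite("pics/crop.png",cv2.resize(c["image"][125:245,270:392],None,fx=4.5,fy=4.5,interpolation=2))
o=manip.get_obs();c=manip.camera("wrist");cv2.imwrite("pics/w0.png",c["image"]);print(c["mount"],c["K"])
E
```

```text
top 145.5 ((314.4076843261719, 210.6615447998047), (16.99275779724121, 9.922778129577637), 29.744882583618164)
[[0.4693561  0.01942375 0.115     ]] corners [[0.468, 0.049], [0.495, 0.035], [0.47, -0.01], [0.444, 0.004]]
hub px [[ 0.55300745 -0.0286549   0.102     ]]
tyre ((330.4425048828125, 186.04190063476562), (108.30933380126953, 110.03167724609375), 96.95207977294922) [[ 0.55453936 -0.02792931  0.07      ]] [[ 0.55015287 -0.02733285  0.092     ]]
side 198.0 ((334.3000183105469, 204.6000213623047), (14.758047103881836, 19.677398681640625), 63.43495178222656)
[[0.46357686 0.03552819 0.115     ]] corners [[0.499, 0.041], [0.468, -0.014], [0.429, 0.03], [0.46, 0.082]]
hub px [[ 0.55339045 -0.01994099  0.102     ]]
tyre ((314.2579650878906, 197.76927185058594), (77.79440307617188, 109.82511138916016), 88.01345825195312) [[ 0.55086988 -0.01103061  0.07      ]] [[0.53991818 0.01039973 0.092     ]]
[[ 6.34463671e-04 -9.46868227e-01 -3.21621141e-01  8.36791471e-02]
 [ 9.99999778e-01  5.35925954e-04  3.94912697e-04  3.03769953e-04]
 [-2.01565168e-04 -3.21621321e-01  9.46868357e-01 -1.22816737e-01]
 [ 0.00000000e+00  0.00000000e+00  0.00000000e+00  1.00000000e+00]] [[343.68124838   0.         316.30732397]
 [  0.         343.68124838 197.54028355]
 [  0.           0.           1.        ]]
```

View pics/crop.png

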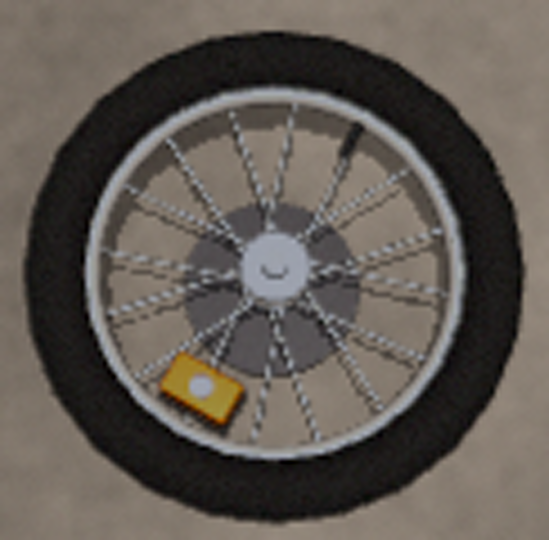

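View pics/w0.png

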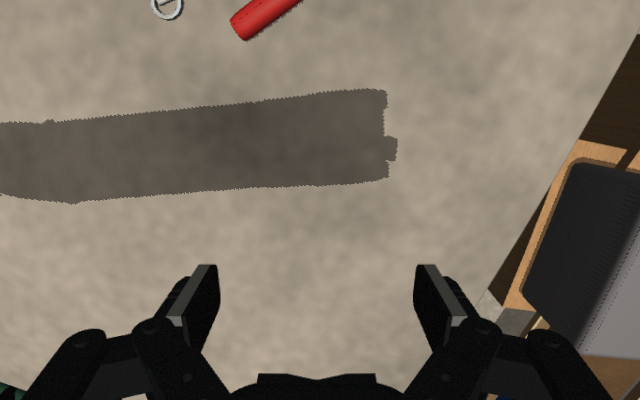

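Crop: the light's top centre is at full-frame pixel (314.4,210.8) and the hub at (331,184.5). That puts the axis at about (0.552,-0.028), with the light at 150° and r≈0.096, close to the given 0.100. The wrist view sees between the open fingers. I'll move to a point above and behind the light.

Call:
step_arm:
  moves:
    - [1,20,44,0,0,0,0.1]
    - [1,40,88,0,0,0,0.2]
    - [1,60,132,0,0,0,0.3]
    - [1,80,176,0,0,0,0.4]
    - [1,100,220,0,0,0,0.5]
    - [1,120,264,0,0,0,0.6]
    - [1,140,308,0,0,0,0.7]
    - [1,160,352,0,0,0,0.8]
    - [1,180,396,0,0,0,0.9]
    - [1,200,440,0,0,0,1.0]

```text
clock: 1.3
position: [0.4246, -0.1416, 0.2503]
ee_rot: [0.774, 0.633, 0.0, 0.001]
ft_force: [0.5, -0.6, 0.3]
grip_width: 0.003
grasp_force: 0.0
```

Call:
step_arm:
  moves:
    - [1,18,41,0,0,0,0.1]
    - [1,36,82,0,0,0,0.2]
    - [1,54,124,0,0,0,0.2]
    - [1,72,165,0,0,0,0.2]
    - [1,89,206,0,0,0,0.2]
    - [1,89,206,0,0,0,0.2]
    - [1,89,206,0,0,0,0.2]

```text
clock: 2.0
position: [0.5131, 0.0636, 0.2498]
ee_rot: [0.708, 0.707, 0.0, -0.0]
ft_force: [-0.0, -1.0, 0.1]
grip_width: -0.0
grasp_force: 0.0
```

```bash
python3 - <<'E'
from h import *
o=manip.get_obs();print(o["clock"],o["position"],o["joint_pos"],R.from_quat(o["ee_rot"]).as_matrix().round(3).tolist(),o["ft_force"])
c=manip.camera("wrist");cv2.imwrite("pics/w1.png",c["image"])
k=lighttop(c);r=cv2.minAreaRect(k);print(cv2.contourArea(k),r,ray(c,[r[0]],.115,o))
np.save("w1.npy",c["image"])
E
```

```text
2.0 [0.51314482 0.0636063  0.24981808] [ 0.47941105  0.16100481 -0.7541378   1.71077931  0.11303699  1.31483934
 -0.29860303] [[0.002, 1.0, -0.0], [1.0, -0.002, 0.001], [0.001, -0.0, -1.0]] [-0.04461517 -1.01640313  0.13524898]
4742.5 ((622.8947143554688, 206.05642700195312), (52.23244094848633, 127.71035766601562), 14.845452308654785) [[0.77151385 0.05115446 0.115     ]]
```

View pics/w1.png

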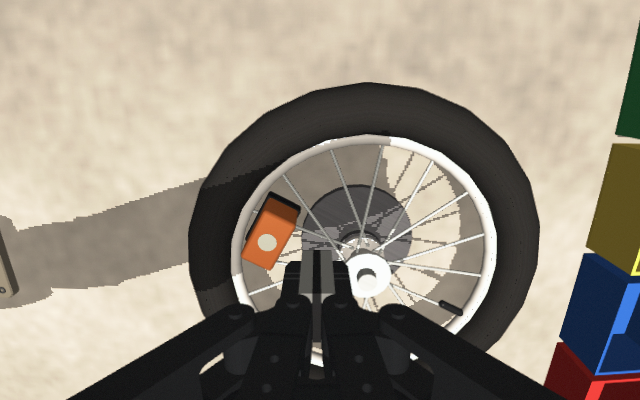

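The wrist view shows the light's top disc at (267,242) and the stub top at about (368,276). The closed fingers cover part of the hub.

```bash
cat >> h.py <<'E'
def track(c,o,hub=(0.5527,-0.0283),z=.115):
    """light top centre: orange top face (brighter than sides) -> hull minAreaRect centre"""
    h=cv2.cvtColor(c["image"],cv2.COLOR_BGR2HSV)
    m=cv2.inRange(h,(4,120,100),(19,255,255))
    best=None
    for k in cv2.findContours(m,cv2.RETR_EXTERNAL,cv2.CHAIN_APPROX_NONE)[0]:
        a=cv2.contourArea(k)
        if a<60: continue
        p=ray(c,[cv2.minAreaRect(k)[0]],z,o)[0]
        r=np.hypot(p[0]-hub[0],p[1]-hub[1])
        if .07<r<.13 and (best is None or a>best[0]): best=(a,p,k)
    return best
E
python3 - <<'E'
from h import *
o=manip.get_obs();c=manip.camera("wrist")
h=cv2.cvtColor(c["image"],cv2.COLOR_BGR2HSV)
for p in((267,250),(255,256),(280,225),(285,208),(265,225),(267,242)): print(p,h[p[1],p[0]])
b=track(c,o);print(b[0],b[1],cv2.boundingRect(b[2]),cv2.minAreaRect(b[2]))
print('dot',ray(c,[(267,242)],.115,o),'stub',ray(c,[(368,276)],.102,o))
g=cv2.cvtColor(c["image"],cv2.COLOR_BGR2GRAY);m=np.uint8(g[258:300,350:392]>235)*255
n,l,s,ce=cv2.connectedComponentsWithStats(m);print(s.tolist(),(ce+[350,258]).tolist())
E
```

```text
(267, 250) [ 11 185 205]
(255, 256) [ 10 186 204]
(280, 225) [ 11 182 212]
(285, 208) [ 11 194 101]
(265, 225) [ 11 182 213]
(267, 242) [ 26  32 215]
2178.0 [0.47572979 0.02621937 0.115     ] (241, 197, 55, 72) ((269.9962463378906, 233.63751220703125), (36.31722640991211, 66.66702270507812), 28.1416015625)
dot [[0.47286891 0.01860882 0.115     ]] stub [[ 0.5604981  -0.02221442  0.102     ]]
[[0, 0, 42, 42, 541], [0, 0, 42, 40, 1219], [40, 3, 2, 1, 2], [40, 27, 2, 2, 2]] [[372.731977818854, 284.8502772643253], [369.44380639868746, 275.6989335520919], [390.5, 261.0], [390.5, 285.5]]
```

Call:
step_arm:
  moves:
    - [1,0,-1,-40,0,0,0]
    - [1,1,-2,-85,0,0,0]
    - [1,1,-2,-115,0,0,0]
    - [1,1,-2,-132,0,0,0]
    - [1,1,-2,-132,0,0,0]

```text
clock: 2.6
position: [0.5125, 0.0587, 0.1159]
ee_rot: [0.709, 0.705, -0.002, -0.001]
ft_force: [-0.3, 0.8, 0.8]
grip_width: -0.0
grasp_force: 0.0
```

```bash
python3 - <<'E'
from h import *
o=manip.get_obs();print(o["position"],o["ft_force"])
c=manip.camera("wrist");b=track(c,o);print(b[:2])
C=np.array([558,-28.]);P=np.array([514,62.]);th0=np.arctan2(*(P-C)[::-1]);print(np.degrees(th0),np.hypot(*(P-C)))
inc=[.03]*5+[.04,.05,.06,.07,.08]+[.10,.12,.14,.16,.18,.20,.21,.21,.21,.12]
th=th0+np.cumsum(inc);p=C+100*np.c_[np.cos(th),np.sin(th)]
print((p[:10]-P).round(1).tolist());print((p[10:]-p[9]).round(1).tolist());print(th[-1],p[-1])
E
```

```text
[0.51254077 0.05870863 0.11587966] [-0.31578066  0.8138484   0.80644503]
(1369.5, array([0.48484108, 0.05378499, 0.115     ]))
116.05349531049094 100.17983829094555
[[-2.6, -1.5], [-5.2, -3.0], [-7.8, -4.5], [-10.4, -6.1], [-12.9, -7.7], [-16.1, -10.1], [-20.0, -13.2], [-24.5, -17.2], [-29.4, -22.1], [-34.6, -28.2]]
[[-5.8, -8.2], [-11.6, -18.6], [-16.7, -31.7], [-20.3, -47.2], [-21.3, -65.2], [-18.7, -85.0], [-11.7, -104.7], [-0.7, -122.6], [13.7, -137.8], [23.2, -145.1]]
4.1255156016158665 [ 502.6239729  -111.26761449]
```

Call:
step_arm:
  moves:
    - [1,-3,-1,0,0,0,0]
    - [1,-5,-3,0,0,0,0]
    - [1,-8,-4,0,0,0,0]
    - [1,-10,-6,0,0,0,0]
    - [1,-13,-8,0,0,0,0]

```text
clock: 3.15
position: [0.5011, 0.0523, 0.1184]
ee_rot: [0.709, 0.706, 0.0, 0.0]
ft_force: [-0.4, -0.3, 0.8]
grip_width: -0.001
grasp_force: 0.0
```

```bash
python3 - <<'E'
from h import *
o=manip.get_obs();print(o["position"],o["ft_force"])
c=manip.camera("wrist");b=track(c,o);print(b[:2])
im=c["image"].copy();cv2.drawContours(im,[b[2]],-1,(0,255,0),1);cv2.imwrite("pics/w2.png",im)
E
```

```text
[0.50109578 0.05233194 0.11835805] [-0.43250824 -0.33303426  0.77787858]
(1503.0, array([0.47932662, 0.05185377, 0.115     ]))
```

View pics/w2.png

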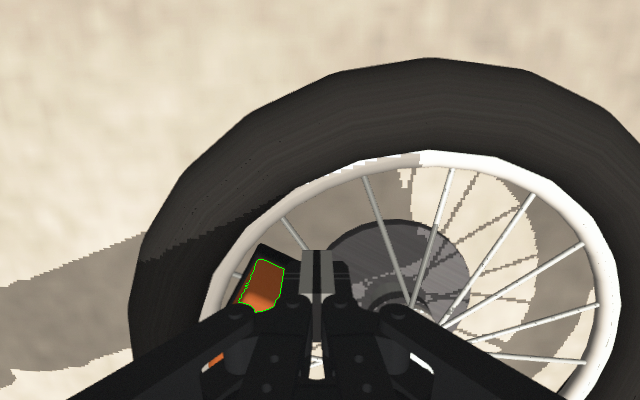

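The view shows the light just ahead of and below-left of the closed fingers, which sit level with its rear side. Nothing is touching yet.

```bash
cat >> h.py <<'E'
def rows(th,start,C=(558,-28),r=100):
    th=np.asarray(th);p=np.array(C)+r*np.c_[np.cos(th),np.sin(th)]
    return (p-np.array(start)).round(0).astype(int).tolist(),p[-1].round(1)
E
python3 - <<'E'
from h import *
C=np.array([558,-28.]);P=np.array([501,54.]);t=np.arctan2(*(P-C)[::-1]);print(t,np.hypot(*(P-C)))
a=t+np.cumsum([.03,.03,.03,.04,.05,.06,.07,.08,.10,.12]);s,e=rows(a,P);print(s,a[-1]);e=P+s[-1]
b=a[-1]+np.cumsum([.14,.16,.18,.20,.21,.21,.21,.12,.06,.04]);s,e2=rows(b,e);print(s,b[-1],b[6]);e2=e+s[-1];print(e2)
L=b[6]+.44;tt=.3+.1*np.arange(1,11);l=L+2.08*tt-.09*tt**2
th=[];x=b[-1]
for v in l: x=min(x+.38,v);th.append(x)
s,e3=rows(th,e2);print(s,l[-1],th,e2+s[-1])
E
```

```text
2.1782409247825445 99.86490875177326
[[-3, -2], [-5, -3], [-7, -5], [-10, -8], [-14, -11], [-18, -16], [-22, -21], [-27, -28], [-32, -36], [-37, -47]] 2.7882409247825444
[[-4, -14], [-6, -30], [-5, -48], [-1, -67], [8, -86], [21, -103], [36, -117], [47, -123], [52, -126], [56, -127]] 4.318240924782545 4.098240924782544
[ 520. -120.]
[[37, -8], [74, -1], [106, 19], [128, 49], [137, 78], [138, 97], [135, 116], [129, 134], [119, 150], [107, 164]] 7.090140924782545 [np.float64(4.698240924782545), np.float64(5.078240924782545), np.float64(5.458240924782545), np.float64(5.838240924782545), np.float64(6.1446409247825455), np.float64(6.337340924782546), np.float64(6.528240924782545), np.float64(6.717340924782545), np.float64(6.904640924782544), np.float64(7.090140924782545)] [627.  44.]
```

Call:
step_arm:
  moves:
    - [1,-3,-2,0,0,0,0]
    - [1,-5,-3,0,0,0,0]
    - [1,-7,-5,0,0,0,0]
    - [1,-10,-8,0,0,0,0]
    - [1,-14,-11,0,0,0,0]
    - [1,-18,-16,0,0,0,0]
    - [1,-22,-21,0,0,0,0]
    - [1,-27,-28,0,0,0,0]
    - [1,-32,-36,0,0,0,0]
    - [1,-37,-47,0,0,0,0]

```text
clock: 4.2
position: [0.4637, 0.0051, 0.1181]
ee_rot: [0.708, 0.706, 0.0, 0.0]
ft_force: [0.2, 0.4, 0.4]
grip_width: -0.005
grasp_force: 0.2
```

Call:
step_arm:
  moves:
    - [1,-4,-14,0,0,0,0]
    - [1,-6,-30,0,0,0,0]
    - [1,-5,-48,0,0,0,0]
    - [1,-1,-67,0,0,0,0]
    - [1,8,-86,0,0,0,0]
    - [1,21,-103,0,0,0,0]
    - [1,36,-117,0,0,0,0]
    - [1,47,-123,0,0,0,0]
    - [1,52,-126,0,0,0,0]
    - [1,56,-127,25,0,0,0]

```text
clock: 5.2
position: [0.5186, -0.121, 0.1404]
ee_rot: [0.708, 0.706, -0.001, -0.003]
ft_force: [0.2, 0.3, 0.6]
grip_width: -0.001
grasp_force: 0.0
```

Call:
step_arm:
  moves:
    - [0,37,-8,20,0,0,0]
    - [0,74,-1,20,0,0,0]
    - [0,106,19,20,0,0,0]
    - [0,128,49,20,0,0,0]
    - [0,137,78,20,0,0,0]
    - [0,138,97,20,0,0,0]

```text
clock: 5.8
position: [0.6587, -0.0203, 0.1626]
ee_rot: [0.707, 0.707, 0.001, -0.001]
ft_force: [-0.6, 0.4, 0.1]
grip_width: 0.995
grasp_force: 0.0
```

```bash
python3 - <<'E'
from h import *
for i in range(2):
    o=manip.get_obs();c=manip.camera("wrist");b=track(c,o)
    print(o["clock"],o["position"],o["ft_force"],b[:2] if b else None)
    im=c["image"].copy()
    if b:print(cv2.minAreaRect(b[2]));cv2.drawContours(im,[b[2]],-1,(0,255,0),1)
    cv2.imwrite(f"pics/w3{i}.png",im); np.save(f"w3{i}.npy",c["image"])
E
```

```text
5.8 [ 0.65866848 -0.02034446  0.16258703] [-0.60746679  0.35846264  0.12637697] (4579.0, array([ 0.65660346, -0.00113724,  0.115     ]))
((310.7571716308594, 208.01361083984375), (88.2279052734375, 56.52800369262695), 76.17134857177734)
5.85 [ 0.65814287 -0.01685524  0.1628542 ] [-0.94276538  3.74621874  0.30815505] (4716.5, array([0.6535091 , 0.00849879, 0.115     ]))
((305.9707946777344, 196.91970825195312), (89.36581420898438, 56.90021514892578), 70.01689910888672)
```

View pics/w30.png

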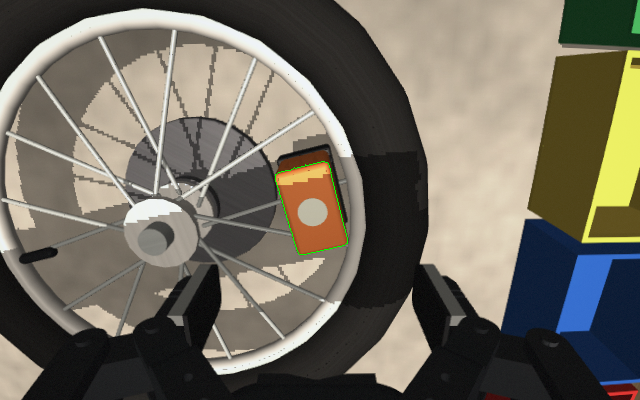

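The light's top disc is at (312,212), clean and just ahead of the open fingers, and the stub top is at (153,239). The wheel turns at about 2 rad/s, so I'll follow it with a fitted coast model.

```bash
cat >> h.py <<'E'
import json,sys
from scipy.optimize import least_squares
def dot(c,o):
    b=track(c,o)
    if b is None: return None
    f=np.zeros(c["image"].shape[:2],np.uint8);cv2.drawContours(f,[cv2.convexHull(b[2])],-1,255,-1);f=cv2.erode(f,np.ones((5,5)))
    h=cv2.cvtColor(c["image"],cv2.COLOR_BGR2HSV);m=((h[...,1]<100)&(h[...,2]>70)&(f>0)).astype(np.uint8)
    n,l,s,ce=cv2.connectedComponentsWithStats(m)
    if n<2: return None
    i=1+np.argmax(s[1:,4]);return ray(c,[ce[i]],.115,o)[0],int(s[i,4])
def model(q,t):
    th0,w0,I,a=q;b=.0007;k=b/I;ts=np.log((w0*b/a)+1)/k
    tc=np.minimum(t,ts);return th0+(w0+a/b)/k*(1-np.exp(-k*tc))-a/b*tc,ts
def fit():
    D=np.array([json.loads(x) for x in open("log.txt")]);t=D[:,0]-5.8
    def res(q):
        th,_=model(q[:4],t);e=np.c_[q[4]+q[6]*np.cos(th)-D[:,1],q[5]+q[6]*np.sin(th)-D[:,2]]/.0015
        return np.r_[e.ravel(),(q[1]-2)/.2,(q[2]-.0195)/.003,(q[3]-.0018)/.0003,(q[4]-.557)/.003,(q[5]+.028)/.003,(q[6]-.1)/.001]
    q0=[np.arctan2(D[0,2]+.028,D[0,1]-.557),2.,.0195,.0018,.557,-.028,.1]
    s=least_squares(res,q0,x_scale=[.1,.1,.001,.0001,.001,.001,.001]);return s.x,s.fun[:2*len(t)].reshape(-1,2)*1.5
def plan(cmd,n=10,lead=.03,shots=1):
    """log a measurement, refit, print rows for next n rows. cmd: commanded xy mm"""
    for i in range(shots):
        o=manip.get_obs();c=manip.camera("wrist");d=dot(c,o)
        if d is None: print("LOST");cv2.imwrite("pics/lost.png",c["image"]);continue
        open("log.txt","a").write(json.dumps([o["clock"],d[0][0],d[0][1]])+"\n")
        print("err mm",((o["position"]-d[0])[:2]*1e3).round(1),"z",o["position"][2].round(4),d[1])
    t=manip.get_obs()["clock"];q,e=fit()
    tt=t-5.8+.1*np.arange(1,n+1);tt[-1]+=lead
    th,ts=model(q,tt);s,_=rows(th,cmd,(q[4]*1e3,q[5]*1e3),q[6]*1e3)
    now,_=model(q,np.array([t-5.8,t-5.7]))
    print("t",t,"q",q.round(4),"w",np.diff(now)*10,"stop at",ts+5.8,"res mm",np.abs(e).max().round(1));print(s,"newcmd",np.array(cmd)+s[-1])
E
python3 - <<'E'
from h import *
# replay two saved frames
P=[([0.65866848,-0.02034446,0.16258703],5.8),([0.65814287,-0.01685524,0.1628542],5.85)]
cam=manip.camera("wrist");ob=manip.get_obs()
for i,(p,t) in enumerate(P):
    c=dict(cam);c["image"]=np.load(f"w3{i}.npy");o=dict(ob);o["position"]=np.array(p);o["ee_rot"]=[.7071,.7071,0,0]
    d=dot(c,o);print(d, 'stub',ray(c,[(153,239)],.102,o) if i==0 else '')
    open("log.txt","a").write(json.dumps([t,d[0][0],d[0][1]])+"\n")
c=cam;d=dot(c,ob);t=ob["clock"]-.05;print(ob["clock"])
plan((658,-23),shots=1)
E
```

```text
(array([ 0.65736301, -0.00330184,  0.115     ]), 657) stub [[ 0.56222818 -0.02594675  0.102     ]]
(array([0.65428735, 0.00677562, 0.115     ]), 674) stub 
5.95
err mm [ 13.2 -47.8] z 0.1629 801Traceback (most recent call last):
  File "<stdin>", line 10, in <module>
  File "h.py", line 70, in plan
    th,ts=model(q,tt);s,_=rows(th,cmd,(q[4]*1e3,q[5]*1e3),q[6]*1e3)
          ~~~~~^^^^^^
  File "h.py", line 52, in model
    th0,w0,I,a=q;b=.0007;k=b/I;ts=np.log((w0*b/a)+1)/k
    ^^^^^^^^^^
ValueError: too many values to unpack (expected 4)
```

```bash
sed -i 's/th0,w0,I,a=q;/th0,w0,I,a=q[:4];/; s/(q\[4\]-.557)/(q[4]-.559)/' h.py; python3 -c "
from h import *
plan((658,-23),shots=0)"
```

```text
t 6.0 q [ 2.4800e-01  2.0855e+00  1.9500e-02  1.8000e-03  5.6000e-01 -2.7700e-02
  1.0020e-01] w [2.04390045] stop at 22.361030117400492 res mm 0.3
[[-33, 72], [-50, 83], [-68, 91], [-88, 95], [-108, 95], [-127, 91], [-145, 84], [-161, 73], [-175, 60], [-188, 39]] newcmd [470  16]
```

Call:
step_arm:
  moves:
    - [0,-20,45,0,0,0,0]
    - [0,-50,83,0,0,0,0]
    - [0,-68,91,0,0,0,0]
    - [0,-88,95,0,0,0,0]
    - [0,-108,95,0,0,0,0]
    - [0,-127,91,0,0,0,0]
    - [0,-145,84,0,0,0,0]
    - [0,-161,73,0,0,0,0]
    - [0,-175,60,0,0,0,0]
    - [0,-188,39,0,0,0,0]

```text
clock: 7.0
position: [0.4694, 0.0134, 0.1633]
ee_rot: [0.709, 0.705, 0.0, 0.0]
ft_force: [-0.3, -0.6, -0.5]
grip_width: 1.001
grasp_force: 0.0
```

```bash
python3 -c "
from h import *
plan((470,16))"
```

```text
err mm [-0.9 -2.2] z 0.1633 600
t 7.05 q [ 2.5040e-01  2.1303e+00  1.9700e-02  1.8000e-03  5.6030e-01 -2.8200e-02
  1.0010e-01] w [1.91824916] stop at 22.81923433441431 res mm 0.2
[[-8, -28], [-10, -47], [-7, -65], [-2, -83], [7, -100], [18, -114], [32, -126], [48, -135], [65, -141], [88, -144]] newcmd [ 558 -128]
```

Call:
step_arm:
  moves:
    - [0,-8,-28,0,0,0,0]
    - [0,-10,-47,0,0,0,0]
    - [0,-7,-65,0,0,0,0]
    - [0,-2,-83,0,0,0,0]
    - [0,7,-100,0,0,0,0]
    - [0,18,-114,0,0,0,0]
    - [0,32,-126,0,0,0,0]
    - [0,48,-135,0,0,0,0]
    - [0,65,-141,0,0,0,0]
    - [0,88,-144,0,0,0,0]

```text
clock: 8.05
position: [0.5586, -0.1317, 0.1629]
ee_rot: [0.709, 0.705, -0.0, 0.0]
ft_force: [0.2, -0.0, 0.1]
grip_width: 0.999
grasp_force: 0.0
```

```bash
python3 -c "
from h import *
plan((558,-128))"
```

```text
err mm [ 4.7 -4.1] z 0.1629 612
t 8.1 q [ 2.4680e-01  2.1353e+00  1.9900e-02  1.8000e-03  5.6030e-01 -2.7800e-02
  1.0000e-01] w [1.7657349] stop at 23.22050457282011 res mm 0.1
[[22, 2], [39, 7], [55, 15], [68, 25], [80, 37], [90, 51], [97, 67], [101, 83], [102, 99], [100, 120]] newcmd [658  -8]
```

Call:
step_arm:
  moves:
    - [0,22,2,0,0,0,0]
    - [0,39,7,0,0,0,0]
    - [0,55,15,0,0,0,0]
    - [0,68,25,0,0,0,0]
    - [0,80,37,0,0,0,0]
    - [0,90,51,0,0,0,0]
    - [0,97,67,0,0,0,0]
    - [0,101,83,0,0,0,0]
    - [0,102,99,0,0,0,0]
    - [0,100,120,0,0,0,0]

```text
clock: 9.1
position: [0.6581, -0.0086, 0.163]
ee_rot: [0.709, 0.706, -0.0, 0.0]
ft_force: [0.3, 0.1, 0.1]
grip_width: 0.998
grasp_force: 0.0
```

```bash
python3 -c "
from h import *
plan((658,-8))"
```

```text
err mm [-1.1  3.8] z 0.163 590
t 9.15 q [ 2.4680e-01  2.1345e+00  2.0000e-02  1.8000e-03  5.6030e-01 -2.7800e-02
  1.0000e-01] w [1.61269237] stop at 23.34157386878677 res mm 0.1
[[-5, 19], [-13, 33], [-22, 46], [-33, 57], [-46, 66], [-60, 73], [-74, 77], [-89, 80], [-104, 80], [-123, 77]] newcmd [535  69]
```

```bash
python3 - <<'E'
s=open('h.py').read()
s=s.replace('''print(s,"newcmd",np.array(cmd)+s[-1])''','''
    for i in range(0,n,10):
        b=np.array(s[i-1]) if i else np.zeros(2,int);print([[0,*map(int,np.array(x)-b),0,0,0,0] for x in s[i:i+10]])
    print("newcmd",np.array(cmd)+s[-1])''')
open('h.py','w').write(s)
from h import *
plan((658,-8),n=20,shots=0)
E
```

```text
t 9.15 q [ 2.4680e-01  2.1345e+00  2.0000e-02  1.8000e-03  5.6030e-01 -2.7800e-02
  1.0000e-01] w [1.61269237] stop at 23.34157386878677 res mm 0.1
[[0, -5, 19, 0, 0, 0, 0], [0, -13, 33, 0, 0, 0, 0], [0, -22, 46, 0, 0, 0, 0], [0, -33, 57, 0, 0, 0, 0], [0, -46, 66, 0, 0, 0, 0], [0, -60, 73, 0, 0, 0, 0], [0, -74, 77, 0, 0, 0, 0], [0, -89, 80, 0, 0, 0, 0], [0, -104, 80, 0, 0, 0, 0], [0, -119, 78, 0, 0, 0, 0]]
[[0, -14, -4, 0, 0, 0, 0], [0, -27, -10, 0, 0, 0, 0], [0, -39, -18, 0, 0, 0, 0], [0, -50, -28, 0, 0, 0, 0], [0, -59, -38, 0, 0, 0, 0], [0, -67, -50, 0, 0, 0, 0], [0, -72, -63, 0, 0, 0, 0], [0, -76, -76, 0, 0, 0, 0], [0, -78, -89, 0, 0, 0, 0], [0, -78, -107, 0, 0, 0, 0]]
newcmd [461 -37]
```

Call:
step_arm:
  moves:
    - [0,-5,19,0,0,0,0]
    - [0,-13,33,0,0,0,0]
    - [0,-22,46,0,0,0,0]
    - [0,-33,57,0,0,0,0]
    - [0,-46,66,0,0,0,0]
    - [0,-60,73,0,0,0,0]
    - [0,-74,77,0,0,0,0]
    - [0,-89,80,0,0,0,0]
    - [0,-104,80,0,0,0,0]
    - [0,-119,78,0,0,0,0]

```text
clock: 10.15
position: [0.5378, 0.0689, 0.1631]
ee_rot: [0.708, 0.706, -0.0, 0.0]
ft_force: [0.3, 1.1, 0.5]
grip_width: 1.001
grasp_force: 0.0
```

Call:
step_arm:
  moves:
    - [0,-14,-4,0,0,0,0]
    - [0,-27,-10,0,0,0,0]
    - [0,-39,-18,0,0,0,0]
    - [0,-50,-28,0,0,0,0]
    - [0,-59,-38,0,0,0,0]
    - [0,-67,-50,0,0,0,0]
    - [0,-72,-63,0,0,0,0]
    - [0,-76,-76,0,0,0,0]
    - [0,-78,-89,0,0,0,0]
    - [0,-78,-107,0,0,0,0]

```text
clock: 11.15
position: [0.4603, -0.0384, 0.1631]
ee_rot: [0.708, 0.706, -0.0, 0.0]
ft_force: [1.0, 0.6, 0.2]
grip_width: 0.999
grasp_force: 0.0
```

```bash
python3 -c "
from h import *
plan((461,-37),n=20)"
```

```text
err mm [-0.3 -5. ] z 0.1631 613
t 11.2 q [ 2.4740e-01  2.1331e+00  2.0100e-02  1.8000e-03  5.6040e-01 -2.7800e-02
  1.0000e-01] w [1.32974837] stop at 23.441232703659164 res mm 0.1
[[0, 3, -16, 0, 0, 0, 0], [0, 7, -29, 0, 0, 0, 0], [0, 12, -40, 0, 0, 0, 0], [0, 20, -51, 0, 0, 0, 0], [0, 28, -61, 0, 0, 0, 0], [0, 37, -69, 0, 0, 0, 0], [0, 48, -76, 0, 0, 0, 0], [0, 58, -82, 0, 0, 0, 0], [0, 70, -86, 0, 0, 0, 0], [0, 82, -89, 0, 0, 0, 0]]
[[0, 12, -2, 0, 0, 0, 0], [0, 23, -2, 0, 0, 0, 0], [0, 35, 0, 0, 0, 0, 0], [0, 46, 2, 0, 0, 0, 0], [0, 57, 6, 0, 0, 0, 0], [0, 67, 11, 0, 0, 0, 0], [0, 77, 18, 0, 0, 0, 0], [0, 85, 25, 0, 0, 0, 0], [0, 93, 32, 0, 0, 0, 0], [0, 101, 44, 0, 0, 0, 0]]
newcmd [644 -82]
```

Call:
step_arm:
  moves:
    - [0,3,-16,0,0,0,0]
    - [0,7,-29,0,0,0,0]
    - [0,12,-40,0,0,0,0]
    - [0,20,-51,0,0,0,0]
    - [0,28,-61,0,0,0,0]
    - [0,37,-69,0,0,0,0]
    - [0,48,-76,0,0,0,0]
    - [0,58,-82,0,0,0,0]
    - [0,70,-86,0,0,0,0]
    - [0,82,-89,0,0,0,0]

```text
clock: 12.2
position: [0.5442, -0.1277, 0.1629]
ee_rot: [0.709, 0.706, 0.0, -0.0]
ft_force: [0.4, -0.6, -0.1]
grip_width: 1.002
grasp_force: 0.0
```

Call:
step_arm:
  moves:
    - [0,12,-2,0,0,0,0]
    - [0,23,-2,0,0,0,0]
    - [0,35,0,0,0,0,0]
    - [0,46,2,0,0,0,0]
    - [0,57,6,0,0,0,0]
    - [0,67,11,0,0,0,0]
    - [0,77,18,0,0,0,0]
    - [0,85,25,0,0,0,0]
    - [0,93,32,0,0,0,0]
    - [0,101,44,0,0,0,0]

```text
clock: 13.2
position: [0.6447, -0.0834, 0.163]
ee_rot: [0.709, 0.705, -0.0, 0.0]
ft_force: [0.6, 0.5, -0.4]
grip_width: 1.003
grasp_force: 0.0
```

```bash
python3 -c "
from h import *
plan((644,-82),n=30)"
```

```text
err mm [2.1 1.4] z 0.163 598
t 13.25 q [ 2.4750e-01  2.1326e+00  2.0100e-02  1.8000e-03  5.6040e-01 -2.7800e-02
  1.0000e-01] w [1.06593095] stop at 23.46855925047037 res mm 0.1
[[0, 7, 11, 0, 0, 0, 0], [0, 11, 21, 0, 0, 0, 0], [0, 14, 31, 0, 0, 0, 0], [0, 16, 41, 0, 0, 0, 0], [0, 16, 51, 0, 0, 0, 0], [0, 16, 61, 0, 0, 0, 0], [0, 15, 71, 0, 0, 0, 0], [0, 13, 81, 0, 0, 0, 0], [0, 10, 90, 0, 0, 0, 0], [0, 6, 98, 0, 0, 0, 0]]
[[0, -5, 9, 0, 0, 0, 0], [0, -10, 16, 0, 0, 0, 0], [0, -16, 23, 0, 0, 0, 0], [0, -22, 30, 0, 0, 0, 0], [0, -29, 36, 0, 0, 0, 0], [0, -36, 41, 0, 0, 0, 0], [0, -44, 45, 0, 0, 0, 0], [0, -52, 49, 0, 0, 0, 0], [0, -60, 52, 0, 0, 0, 0], [0, -68, 54, 0, 0, 0, 0]]
[[0, -8, 1, 0, 0, 0, 0], [0, -16, 2, 0, 0, 0, 0], [0, -24, 2, 0, 0, 0, 0], [0, -32, 2, 0, 0, 0, 0], [0, -39, 1, 0, 0, 0, 0], [0, -47, -1, 0, 0, 0, 0], [0, -54, -3, 0, 0, 0, 0], [0, -61, -6, 0, 0, 0, 0], [0, -68, -9, 0, 0, 0, 0], [0, -76, -14, 0, 0, 0, 0]]
newcmd [506  56]
```

Call:
step_arm:
  moves:
    - [0,7,11,0,0,0,0]
    - [0,11,21,0,0,0,0]
    - [0,14,31,0,0,0,0]
    - [0,16,41,0,0,0,0]
    - [0,16,51,0,0,0,0]
    - [0,16,61,0,0,0,0]
    - [0,15,71,0,0,0,0]
    - [0,13,81,0,0,0,0]
    - [0,10,90,0,0,0,0]
    - [0,6,98,0,0,0,0]

```text
clock: 14.25
position: [0.6498, 0.0155, 0.1631]
ee_rot: [0.708, 0.706, 0.0, 0.0]
ft_force: [0.2, 1.1, 0.5]
grip_width: 0.999
grasp_force: 0.0
```

Call:
step_arm:
  moves:
    - [0,-5,9,0,0,0,0]
    - [0,-10,16,0,0,0,0]
    - [0,-16,23,0,0,0,0]
    - [0,-22,30,0,0,0,0]
    - [0,-29,36,0,0,0,0]
    - [0,-36,41,0,0,0,0]
    - [0,-44,45,0,0,0,0]
    - [0,-52,49,0,0,0,0]
    - [0,-60,52,0,0,0,0]
    - [0,-68,54,0,0,0,0]

```text
clock: 15.25
position: [0.5815, 0.0688, 0.1631]
ee_rot: [0.708, 0.706, 0.0, 0.0]
ft_force: [-0.2, 0.4, -0.8]
grip_width: 0.999
grasp_force: 0.0
```

Call:
step_arm:
  moves:
    - [0,-8,1,0,0,0,0]
    - [0,-16,2,0,0,0,0]
    - [0,-24,2,0,0,0,0]
    - [0,-32,2,0,0,0,0]
    - [0,-39,1,0,0,0,0]
    - [0,-47,-1,0,0,0,0]
    - [0,-54,-3,0,0,0,0]
    - [0,-61,-6,0,0,0,0]
    - [0,-68,-9,0,0,0,0]
    - [0,-76,-14,0,0,0,0]

```text
clock: 16.25
position: [0.5056, 0.0544, 0.1631]
ee_rot: [0.708, 0.706, 0.0, -0.0]
ft_force: [-0.4, -0.1, 0.3]
grip_width: 1.0
grasp_force: 0.0
```

```bash
python3 -c "
from h import *
plan((506,56),n=30)"
```

```text
err mm [-2.4 -3. ] z 0.1631 608
t 16.3 q [ 2.4740e-01  2.1327e+00  2.0100e-02  1.8000e-03  5.6040e-01 -2.7800e-02
  1.0000e-01] w [0.7054206] stop at 23.46079038287331 res mm 0.1
[[0, -7, -5, 0, 0, 0, 0], [0, -12, -9, 0, 0, 0, 0], [0, -17, -14, 0, 0, 0, 0], [0, -22, -19, 0, 0, 0, 0], [0, -26, -24, 0, 0, 0, 0], [0, -29, -29, 0, 0, 0, 0], [0, -33, -35, 0, 0, 0, 0], [0, -36, -40, 0, 0, 0, 0], [0, -38, -46, 0, 0, 0, 0], [0, -40, -52, 0, 0, 0, 0]]
[[0, -2, -5, 0, 0, 0, 0], [0, -3, -11, 0, 0, 0, 0], [0, -4, -17, 0, 0, 0, 0], [0, -5, -22, 0, 0, 0, 0], [0, -6, -28, 0, 0, 0, 0], [0, -6, -33, 0, 0, 0, 0], [0, -5, -38, 0, 0, 0, 0], [0, -5, -44, 0, 0, 0, 0], [0, -4, -49, 0, 0, 0, 0], [0, -3, -54, 0, 0, 0, 0]]
[[0, 1, -4, 0, 0, 0, 0], [0, 2, -9, 0, 0, 0, 0], [0, 4, -13, 0, 0, 0, 0], [0, 6, -18, 0, 0, 0, 0], [0, 7, -22, 0, 0, 0, 0], [0, 9, -25, 0, 0, 0, 0], [0, 12, -29, 0, 0, 0, 0], [0, 14, -33, 0, 0, 0, 0], [0, 16, -36, 0, 0, 0, 0], [0, 19, -40, 0, 0, 0, 0]]
newcmd [482 -90]
```

Call:
step_arm:
  moves:
    - [0,-7,-5,0,0,0,0]
    - [0,-12,-9,0,0,0,0]
    - [0,-17,-14,0,0,0,0]
    - [0,-22,-19,0,0,0,0]
    - [0,-26,-24,0,0,0,0]
    - [0,-29,-29,0,0,0,0]
    - [0,-33,-35,0,0,0,0]
    - [0,-36,-40,0,0,0,0]
    - [0,-38,-46,0,0,0,0]
    - [0,-40,-52,0,0,0,0]

```text
clock: 17.3
position: [0.466, 0.0021, 0.1631]
ee_rot: [0.709, 0.706, 0.0, 0.0]
ft_force: [-0.4, 0.6, 0.6]
grip_width: 0.997
grasp_force: 0.0
```

Call:
step_arm:
  moves:
    - [0,-2,-5,0,0,0,0]
    - [0,-3,-11,0,0,0,0]
    - [0,-4,-17,0,0,0,0]
    - [0,-5,-22,0,0,0,0]
    - [0,-6,-28,0,0,0,0]
    - [0,-6,-33,0,0,0,0]
    - [0,-5,-38,0,0,0,0]
    - [0,-5,-44,0,0,0,0]
    - [0,-4,-49,0,0,0,0]
    - [0,-3,-54,0,0,0,0]

```text
clock: 18.3
position: [0.4633, -0.0519, 0.163]
ee_rot: [0.709, 0.706, 0.0, 0.0]
ft_force: [-0.3, -0.5, -0.2]
grip_width: 0.996
grasp_force: 0.0
```

Call:
step_arm:
  moves:
    - [0,1,-4,0,0,0,0]
    - [0,2,-9,0,0,0,0]
    - [0,4,-13,0,0,0,0]
    - [0,6,-18,0,0,0,0]
    - [0,7,-22,0,0,0,0]
    - [0,9,-25,0,0,0,0]
    - [0,12,-29,0,0,0,0]
    - [0,14,-33,0,0,0,0]
    - [0,16,-36,0,0,0,0]
    - [0,19,-40,0,0,0,0]

```text
clock: 19.3
position: [0.4823, -0.0916, 0.163]
ee_rot: [0.708, 0.706, 0.0, -0.0]
ft_force: [-0.1, 0.7, 0.0]
grip_width: 0.999
grasp_force: 0.0
```

```bash
python3 -c "
from h import *
plan((482,-90),n=50,lead=0)"
```

```text
err mm [ 1.2 -2.9] z 0.163 600
t 19.35 q [ 2.471e-01  2.133e+00  2.030e-02  1.800e-03  5.604e-01 -2.780e-02
  1.000e-01] w [0.37952387] stop at 23.425075777803674 res mm 0.1
[[0, 3, -3, 0, 0, 0, 0], [0, 5, -6, 0, 0, 0, 0], [0, 8, -9, 0, 0, 0, 0], [0, 10, -11, 0, 0, 0, 0], [0, 13, -13, 0, 0, 0, 0], [0, 15, -15, 0, 0, 0, 0], [0, 18, -17, 0, 0, 0, 0], [0, 20, -19, 0, 0, 0, 0], [0, 23, -21, 0, 0, 0, 0], [0, 25, -22, 0, 0, 0, 0]]
[[0, 2, -2, 0, 0, 0, 0], [0, 5, -3, 0, 0, 0, 0], [0, 7, -4, 0, 0, 0, 0], [0, 9, -6, 0, 0, 0, 0], [0, 12, -7, 0, 0, 0, 0], [0, 14, -8, 0, 0, 0, 0], [0, 16, -8, 0, 0, 0, 0], [0, 18, -9, 0, 0, 0, 0], [0, 20, -10, 0, 0, 0, 0], [0, 21, -11, 0, 0, 0, 0]]
[[0, 2, 0, 0, 0, 0, 0], [0, 4, -1, 0, 0, 0, 0], [0, 5, -1, 0, 0, 0, 0], [0, 7, -2, 0, 0, 0, 0], [0, 8, -2, 0, 0, 0, 0], [0, 10, -2, 0, 0, 0, 0], [0, 11, -3, 0, 0, 0, 0], [0, 12, -3, 0, 0, 0, 0], [0, 13, -3, 0, 0, 0, 0], [0, 14, -3, 0, 0, 0, 0]]
[[0, 1, 0, 0, 0, 0, 0], [0, 2, 0, 0, 0, 0, 0], [0, 3, -1, 0, 0, 0, 0], [0, 3, -1, 0, 0, 0, 0], [0, 4, -1, 0, 0, 0, 0], [0, 4, -1, 0, 0, 0, 0], [0, 5, -1, 0, 0, 0, 0], [0, 5, -1, 0, 0, 0, 0], [0, 5, -1, 0, 0, 0, 0], [0, 5, -1, 0, 0, 0, 0]]
[[0, 0, 0, 0, 0, 0, 0], [0, 0, 0, 0, 0, 0, 0], [0, 0, 0, 0, 0, 0, 0], [0, 0, 0, 0, 0, 0, 0], [0, 0, 0, 0, 0, 0, 0], [0, 0, 0, 0, 0, 0, 0], [0, 0, 0, 0, 0, 0, 0], [0, 0, 0, 0, 0, 0, 0], [0, 0, 0, 0, 0, 0, 0], [0, 0, 0, 0, 0, 0, 0]]
newcmd [ 547 -127]
```

Call:
step_arm:
  moves:
    - [0,3,-3,0,0,0,0]
    - [0,5,-6,0,0,0,0]
    - [0,8,-9,0,0,0,0]
    - [0,10,-11,0,0,0,0]
    - [0,13,-13,0,0,0,0]
    - [0,15,-15,0,0,0,0]
    - [0,18,-17,0,0,0,0]
    - [0,20,-19,0,0,0,0]
    - [0,23,-21,0,0,0,0]
    - [0,25,-22,0,0,0,0]

```text
clock: 20.35
position: [0.5074, -0.1137, 0.163]
ee_rot: [0.709, 0.706, 0.0, 0.0]
ft_force: [0.4, -0.7, -0.9]
grip_width: 0.998
grasp_force: 0.0
```

Call:
step_arm:
  moves:
    - [0,2,-2,0,0,0,0]
    - [0,5,-3,0,0,0,0]
    - [0,7,-4,0,0,0,0]
    - [0,9,-6,0,0,0,0]
    - [0,12,-7,0,0,0,0]
    - [0,14,-8,0,0,0,0]
    - [0,16,-8,0,0,0,0]
    - [0,18,-9,0,0,0,0]
    - [0,20,-10,0,0,0,0]
    - [0,21,-11,0,0,0,0]

```text
clock: 21.35
position: [0.5283, -0.1245, 0.163]
ee_rot: [0.708, 0.706, 0.0, -0.0]
ft_force: [0.1, 0.2, 0.5]
grip_width: 1.0
grasp_force: 0.0
```

Call:
step_arm:
  moves:
    - [0,2,0,0,0,0,0]
    - [0,4,-1,0,0,0,0]
    - [0,5,-1,0,0,0,0]
    - [0,7,-2,0,0,0,0]
    - [0,8,-2,0,0,0,0]
    - [0,10,-2,0,0,0,0]
    - [0,11,-3,0,0,0,0]
    - [0,12,-3,0,0,0,0]
    - [0,13,-3,0,0,0,0]
    - [0,14,-3,0,0,0,0]

```text
clock: 22.35
position: [0.5423, -0.1274, 0.163]
ee_rot: [0.709, 0.706, 0.0, 0.0]
ft_force: [0.1, 0.7, 0.4]
grip_width: 1.001
grasp_force: 0.0
```

Call:
step_arm:
  moves:
    - [0,1,0,0,0,0,0]
    - [0,2,0,0,0,0,0]
    - [0,3,-1,0,0,0,0]
    - [0,3,-1,0,0,0,0]
    - [0,4,-1,0,0,0,0]
    - [0,4,-1,0,0,0,0]
    - [0,5,-1,0,0,0,0]
    - [0,5,-1,0,0,0,0]
    - [0,5,-1,0,0,0,0]
    - [0,5,-1,0,0,0,0]

```text
clock: 23.35
position: [0.5472, -0.1284, 0.163]
ee_rot: [0.709, 0.706, 0.0, 0.0]
ft_force: [-0.3, 0.3, -0.2]
grip_width: 0.999
grasp_force: 0.0
```

```bash
python3 -c "
from h import *
plan((547,-127),n=10,lead=0)"
```

```text
err mm [ 0.7 -1.6] z 0.163 596
t 23.4 q [ 2.4720e-01  2.1326e+00  2.0400e-02  1.8000e-03  5.6040e-01 -2.7800e-02
  1.0000e-01] w [2.18771099e-06] stop at 23.402226564039232 res mm 0.1
[[0, 0, 0, 0, 0, 0, 0], [0, 0, 0, 0, 0, 0, 0], [0, 0, 0, 0, 0, 0, 0], [0, 0, 0, 0, 0, 0, 0], [0, 0, 0, 0, 0, 0, 0], [0, 0, 0, 0, 0, 0, 0], [0, 0, 0, 0, 0, 0, 0], [0, 0, 0, 0, 0, 0, 0], [0, 0, 0, 0, 0, 0, 0], [0, 0, 0, 0, 0, 0, 0]]
newcmd [ 547 -127]
```

Call:
step_arm:
  moves:
    - [0,0,1,0,0,0,0]
    - [0,0,1,0,0,0,0]
    - [0,0,1,0,0,0,0]
    - [0,0,1,0,0,0,0]
    - [0,0,1,0,0,0,0]
    - [0,0,1,0,0,0,0]
    - [0,0,1,0,0,0,0]
    - [0,0,1,0,0,0,0]
    - [0,0,1,0,0,0,0]
    - [0,0,1,0,0,0,0]

```text
clock: 24.4
position: [0.5472, -0.1274, 0.163]
ee_rot: [0.709, 0.706, 0.0, 0.0]
ft_force: [-0.8, 0.4, 0.1]
grip_width: 1.001
grasp_force: 0.0
```

```bash
python3 -c "
from h import *
plan((547,-126),n=10,lead=0)
print(open('log.txt').read().split(chr(10))[-3:])
c=manip.camera('wrist');cv2.imwrite('pics/end.png',c['image'])"
```

```text
err mm [ 0.7 -0.6] z 0.163 596
t 24.45 q [ 2.4720e-01  2.1326e+00  2.0400e-02  1.8000e-03  5.6040e-01 -2.7800e-02
  1.0000e-01] w [0.] stop at 23.40150098931101 res mm 0.1
[[0, 0, -1, 0, 0, 0, 0], [0, 0, -1, 0, 0, 0, 0], [0, 0, -1, 0, 0, 0, 0], [0, 0, -1, 0, 0, 0, 0], [0, 0, -1, 0, 0, 0, 0], [0, 0, -1, 0, 0, 0, 0], [0, 0, -1, 0, 0, 0, 0], [0, 0, -1, 0, 0, 0, 0], [0, 0, -1, 0, 0, 0, 0], [0, 0, -1, 0, 0, 0, 0]]
newcmd [ 547 -127]
['[23.35, 0.5464977773557742, -0.12679601588544728]', '[24.4, 0.5465150607169168, -0.1268606068256965]', '']
```

View pics/end.png

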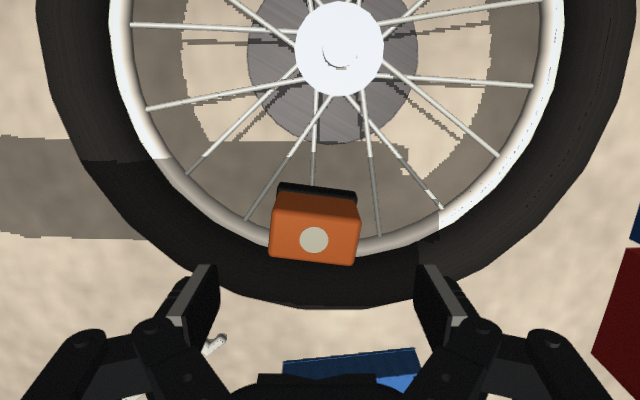

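The light is at rest with its disc at (314,240), centred between the open fingers. It moved less than 0.1 mm over the last second.

```bash
python3 -c "
from workcell import manip
print(manip.hand_in())"
```

```text
the job is handed in; nothing more can be done
None
```

The job is handed in: I pushed the wheel to about 2.1 rad/s (0.34 turn/s) counter-clockwise and let go. The gripper was riding over the light about 1.5 s later and followed it until it stopped by itself at about 23.4 s. It finished hovering within about 1 mm sideways, fingertips about 3 to 4 cm above the light; the bystanders were not touched.

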